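Put the stray cigars away and close the box

TASK

Two cigars lie about on the desk among the other things. Put both into the wide section of the open burl-wood cigar box, each lying flat on the floor of that section with the two already there and not on top of another, then close the lid fully, lowering it gently so that it does not slam. Leave the tumbler, the dish, the ink bottle and the rubber stamp standing where they are.

Things in the scene. Friction and masses are not known exactly. Their poses are not given: they have to be found in the camera images.
- humidor: burl-wood cigar box, fixed to the desk, 212 x 300 mm (x, y), 122 mm high shut. Origin: centre of its underside; x to the hinge side (away from the robot), z up. Inside: x -90 to 88, y -134 to 134 mm, floor 12 mm up; rim 91 mm high (83 at the hinge side). A partition 65 mm high at y -55 to -50 mm parts the narrow section (y -134 to -55) from the wide one (y -50 to 134)
- humidor_lid (a joint): the lid's hinge: 0 shut, grows as it opens, 1.57 upright, stops at 1.745 leaning back. A stiff hinge: the lid stays where it is left and must be pushed all the way down
- lid_hinge (a point): middle of the hinge line, at (106, 0, 86) mm in the box's frame; the hinge runs along the box's y
- lid_edge (a point): middle of the lid's free edge, on its outer face: (-106, 0, 121) mm in the box's frame when shut. The lid is a hollow cap 300 mm wide, 212 mm from hinge to free edge, 35 mm deep; its outer face is on top when shut and looks away from the robot when open, the free edge then about 0.3 m above the desk
- humidor_bay (a point): centre of the floor of the wide section
- cigar_0: brown cigar, a rod 119 mm long and 17 mm thick, 12 g. Origin under its middle as it first lay (it turns with the cigar), x along the cigar, a stray cigar on the desk, at any yaw
- cigar_1: brown cigar, a rod 119 mm long and 17 mm thick, 12 g. Origin under its middle as it first lay (it turns with the cigar), x along the cigar, the other stray cigar on the desk, at any yaw
- cigar_2: brown cigar, a rod 119 mm long and 17 mm thick, 12 g. Origin under its middle as it first lay (it turns with the cigar), x along the cigar, already in the wide section, roughly along the box's x, on its +y side
- cigar_3: brown cigar, a rod 119 mm long and 17 mm thick, 12 g. Origin under its middle as it first lay (it turns with the cigar), x along the cigar, already in the wide section, roughly along the box's x, on its -y side
- cigar_0_mid (a point): centre of cigar_0, on its axis
- cigar_1_mid (a point): centre of cigar_1, on its axis
- cigar_2_mid (a point): centre of cigar_2, on its axis
- cigar_3_mid (a point): centre of cigar_3, on its axis
- agate_tumbler: mottled stone tumbler, 70 mm across and 109 mm high, loose; origin under its centre
- jade_dish: round green stone dish, 98 mm across and 30 mm high, loose; origin under its centre
- ink_bottle: square blue glass ink bottle with a black cap, 53 x 52 mm and 64 mm high, loose; origin under its centre
- rubber_stamp: wooden hand stamp, foot 30 x 46 mm (x, y), 78 mm high, loose; origin under its centre
Not all that is in view belongs to the job. What is shaped like the cigar_0 but green is not meant.

How it is judged (in metres and radians):
On the way, in this order (a step that is already met when the one before it is completed fails the run):
1. both stray cigars lie in the wide section while the lid is still open (x of cigar_0_mid in the frame of humidor between -0.09 and 0.088 m and y of cigar_0_mid in the frame of humidor between -0.05 and 0.134 m and z of cigar_0_mid in the frame of humidor between 0.012 and 0.029 m and linear speed of each of cigar_0, cigar_1 below 0.02 m/s and x of cigar_1_mid in the frame of humidor between -0.09 and 0.088 m and y of cigar_1_mid in the frame of humidor between -0.05 and 0.134 m and z of cigar_1_mid in the frame of humidor between 0.012 and 0.029 m and value of joint humidor_lid above 0.8 rad), for 0.1 s.
2. the lid is shut (value of joint humidor_lid below 0.03 rad), for 0.2 s.
At the end, for the whole second after the job is handed in: all four cigars lie at rest on the floor of the box's wide section (centres inside the section and less than 29 mm above the box's underside, so not stacked), and the lid is shut to within 0.03 rad (x of cigar_0_mid in the frame of humidor between -0.09 and 0.088 m and y of cigar_0_mid in the frame of humidor between -0.05 and 0.134 m and z of cigar_0_mid in the frame of humidor between 0.012 and 0.029 m and linear speed of each of cigar_0, cigar_1, cigar_2, cigar_3 below 0.02 m/s and x of cigar_1_mid in the frame of humidor between -0.09 and 0.088 m and y of cigar_1_mid in the frame of humidor between -0.05 and 0.134 m and z of cigar_1_mid in the frame of humidor between 0.012 and 0.029 m and x of cigar_2_mid in the frame of humidor between -0.09 and 0.088 m and y of cigar_2_mid in the frame of humidor between -0.05 and 0.134 m and z of cigar_2_mid in the frame of humidor between 0.012 and 0.029 m and x of cigar_3_mid in the frame of humidor between -0.09 and 0.088 m and y of cigar_3_mid in the frame of humidor between -0.05 and 0.134 m and z of cigar_3_mid in the frame of humidor between 0.012 and 0.029 m and value of joint humidor_lid below 0.03 rad); the robot touches nothing.
It fails at once if the lid slams (closes faster than 2 rad/s over its last 0.15 rad) (value of joint humidor_lid below 0.15 rad and velocity of joint humidor_lid below -2 rad/s).
It fails at once if the tumbler is shifted by more than 20 mm or tipped over (distance of agate_tumbler from where it was at the start of the episode above 0.02 m or angle between agate_tumbler's own z axis and vertical above 0.5 rad).
It fails at once if the dish is shifted by more than 20 mm or tipped over (distance of jade_dish from where it was at the start of the episode above 0.02 m or angle between jade_dish's own z axis and vertical above 0.5 rad).
It fails at once if the ink bottle is shifted by more than 20 mm or tipped over (distance of ink_bottle from where it was at the start of the episode above 0.02 m or angle between ink_bottle's own z axis and vertical above 0.5 rad).
It fails at once if the rubber stamp is shifted by more than 20 mm or tipped over (distance of rubber_stamp from where it was at the start of the episode above 0.02 m or angle between rubber_stamp's own z axis and vertical above 0.5 rad).
It also fails if it takes over 72 s, if anything falls off the work surface, if the arm or the gripper's body presses on something with over 40 N, if the wrist force passes 120 N, or if a joint passes its speed limit or range.

ROBOT

A 6-joint arm with a two-finger parallel gripper is mounted at the origin on a cart in front of the work surface, level with it; the furniture and walls round the work are solid. World frame = base frame: x ahead of the robot, y to its left, z up, the work surface at z = 0. Lengths are in mm, angles in rad, forces in N, time in s.
With the tool pointing down it reaches from about 350 to 875 mm from the base axis. Payload 4.2 kg.
Tool frame: the origin (TCP) lies on the centre line of the jaws, within the pads' length; the fingertips stand 17 mm ahead of it and the grasp point (between the pads) lies 2 mm behind it (finger_overhang is the distance from the TCP to the fingertips, in mm); z points along the fingers, y is the line along which they close (so a half turn about z gives the same grasp; the last joint's range is limited). The gripper opens to 87 mm and grips with 3 to 60 N. Pads are 19 mm wide; open, the fingers measure 117 mm over their backs; the gripper's body (75 mm by 190 mm) begins 51 mm behind the grasp point.
Start: joints at [1.606, 0.385, 0.008, 0, -1.194, -0.259], TCP at [138.679, 609.399, 239.55] pointing down, gripper open.
Joint ranges: [-3.14, 3.14], [-1.21, 2.06], [-1.07, 1.41], [-3.16, 2.05], [-2.99, -0.16], [-3.1, 3.1]. Speed limits (rad/s): [2.79, 2.79, 3.14, 3.14, 3.14, 3.14].

INTERFACE

Orientations are given as a 3x3 rotation matrix whose columns are the frame's x, y, z axes.
In Python, from cell import * gives the robot as it stands.
- The arm moves only by the tool drive_tool, never from a script. Its argument "deltas" is a list of rows, each a list of 2 entries, a list of its own where there are three numbers: the shift along the tool's x, y, z in units of 30 mm (1.0 is 30 mm), then the turn about the tool's z in units of 8 degrees (1.0 is 8 degrees). A call has 1 to 20 rows; each row shifts and turns the commanded pose from where the row before left it, along the tool's axes as they then stand; what a row does not reach is not made up. A row lasts 1/10 s, in which the tool goes at most 50 mm and 8.59 degrees, less where a joint would pass 70% of its speed; a pose out of reach is approached as far as the arm can. A call with a number of a shift or a turn outside -1 to 1 is refused whole. A call with a gripper value outside its range is refused whole. "jaw" is the opening, from -1 (shut) to 1 (fully open), set as the call begins (left out, the last holds). The fingers move at their own pace and stop on an object; "squeeze" is the grip in N (left out, the last holds). Time passes only in rows, so rows that do not move let the fingers close. It gives the time, the measured TCP pose, the force, the opening and the grip force at its end, in the units of the state.
- sense(): the state, without advancing time (a new reading comes with each control period).
- grab_frame(name): name is "scene" or "top" or "wrist"; returns a dict with "img" (384x512x3 uint8, red, green, blue), "fx", "fy", "cx", "cy" (pixels), "dist" ([k1, k2, p1, p2, k3] as OpenCV has them; the pictures are not rectified), "rvec" (rotation vector, rad) and "tvec" (3), from world to camera coordinates, as OpenCV has them. Camera axes: x right, y down, z forward; pixel columns grow to the right and rows downward; lengths in mm; the calibration is good to about 2 mm. A picture is of the moment at which its call begins. There is no depth.
- finish_job(): hands the job in; it is judged then, once.
The state is a dict: "clock": time; "joints": joint angles; "joint_vel": joint speeds; "effort": joint torques, N m; "position": TCP position; "ee_rot": TCP orientation; "ft_force": force on the tool from outside, world axes, zero at the start; "torque": the same for the moment, N m; "opening": finger opening in mm; "grasp_force": force on a finger pad.
Only numpy, scipy, OpenCV 4.12 (cv2) and the standard library are available. Lean on these libraries where they do the work, as an engineer would, in place of code of your own. Each camera call takes 0.05 s, during which the arm holds its last target. There are 200 camera calls.

## Working session

There is one attempt and no reset: what is moved stays moved. The work goes in short steps, Python scripts to look and compute and a tool call to move; the robot and the scene stay as the last step left them, time stands still between calls to the robot, and variables do not carry over. Pictures are saved under pics/ and viewed, at most 10 in all, crops included, and the job is handed in when it is done.

Besides the shell and the picture viewer there is one more tool, called after "Request:" in YAML: its name, and indented under it one key for each argument. drive_tool: Moves the arm, as the interface text tells. Shifts and turns lie within -1 to 1; 1 stands for 30 mm of shift or 8 degrees of turn. Its arguments: {"type":"object","properties":{"deltas":{"type":"array","items":{"type":"array"}},"jaw":{"type":"number"},"squeeze":{"type":"number"}},"required":["deltas"]}

```bash
mkdir -p pics; ls
cat > h.py <<'E'
from cell import *
import numpy as np, cv2
def K(f): return np.array([[f['fx'],0,f['cx']],[0,f['fy'],f['cy']],[0,0,1.]]),np.array(f['dist'],float)
def snap(n,fn=None):
    f=grab_frame(n)
    if fn: cv2.imwrite('pics/'+fn,np.array(f['img'])[:,:,::-1])
    return f
def px2w(f,uv,z):
    k,d=K(f); R=cv2.Rodrigues(np.array(f['rvec'],float))[0]; t=np.array(f['tvec'],float).ravel()
    p=cv2.undistortPoints(np.array(uv,float).reshape(-1,1,2),k,d).reshape(-1,2)
    C=-R.T@t; D=np.c_[p,np.ones(len(p))]@R
    return C+D*((z-C[2])/D[:,2])[:,None]
def w2px(f,P):
    k,d=K(f); return cv2.projectPoints(np.array(P,float).reshape(-1,1,3),np.array(f['rvec'],float),np.array(f['tvec'],float),k,d)[0].reshape(-1,2)
E
python3 - <<'E'
from h import *
import pickle
fs={n:grab_frame(n) for n in('top','scene')}
pickle.dump(fs,open('f0.pkl','wb'))
for n,f in fs.items():
    cv2.imwrite(f'pics/{n}0.png',cv2.resize(f['img'][:,:,::-1],(800,600),interpolation=cv2.INTER_CUBIC))
    R=cv2.Rodrigues(np.array(f['rvec'],float))[0];print(n,-R.T@np.array(f['tvec']).ravel(),f['fx'])
s=sense();print(s['position'],s['ee_rot'],s['clock'],s['opening'])
E
```

```text
pics
top [ 349.53342682  -44.51865175 1742.33261415] 492.94682826403147
scene [1241.19528305  486.59418369 1504.48359016] 481.25870890850086
[138.56539338 608.92095438 238.55912888] [[ 9.75020896e-01 -2.22112888e-01 -3.42362611e-04]
 [-2.22113127e-01 -9.75018903e-01 -1.97436785e-03]
 [ 1.04722527e-04  2.00109314e-03 -9.99997992e-01]] 0.1 86.78062750884092
```

View pics/top0.png

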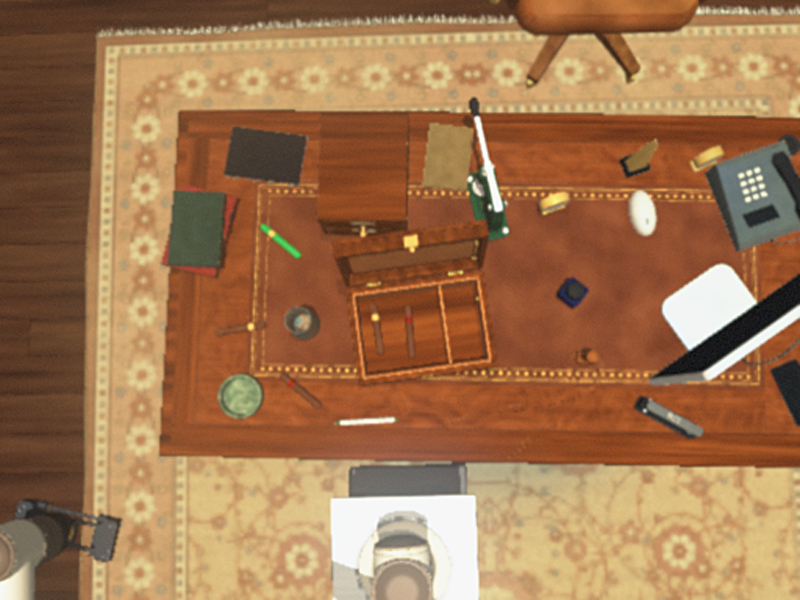

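View pics/scene0.png

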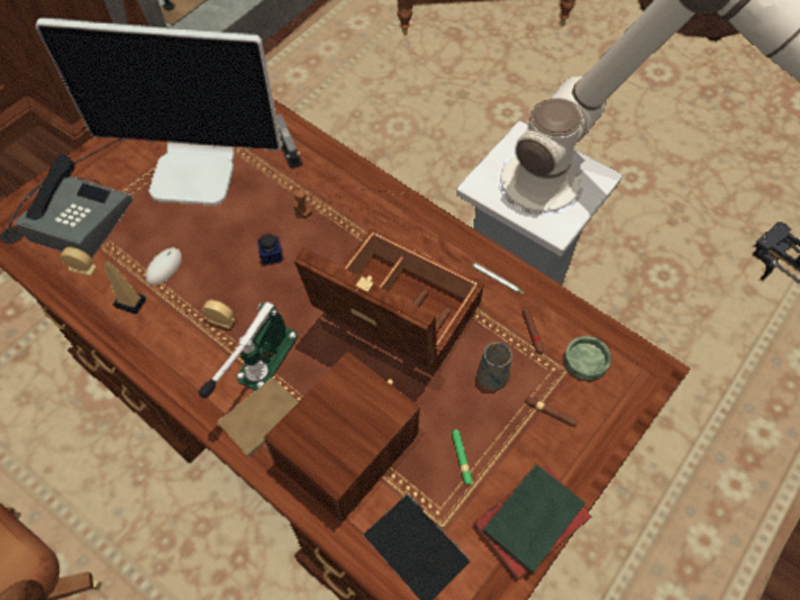

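The top picture (at 800 px scale) shows the candidates: brown rods at (238,328) and (302,390), a green rod at (280,241), a white pen at (365,421), and the two cigars already in the box at (377,333) and (410,333). I choose the two brown rods on the desk, and will check them in a close crop.

Run:
```python
from h import *
import pickle
fs=pickle.load(open('f0.pkl','rb'));f=fs['top']
c=f['img'][140:285,130:325,::-1]
cv2.imwrite('pics/crop.png',cv2.resize(c,(780,580),interpolation=cv2.INTER_CUBIC))
s=1.5625
print('cigars',px2w(f,np.array([[219,331],[262,325],[284,376],[321,404]])/s,8.5).round())
print('box rim corners',px2w(f,np.array([[352,288],[362,381],[491,361],[480,275]])/s,91).round())
print('inner',px2w(f,np.array([[375,317],[380,353],[408,308],[412,357]])/s,20).round())
print('tumbler top,dish,ink,stamp',[px2w(f,np.array([u])/s,z).round()[0] for u,z in(((300,322),109),((240,396),30),((573,292),64),((588,355),60))])
```

```text
cigars [[530. 407.   8.]
 [541. 309.   8.]
 [425. 259.   8.]
 [360. 176.   8.]]
box rim corners [[ 608.   95.   91.]
 [ 406.   77.   91.]
 [ 441. -200.   91.]
 [ 628. -183.   91.]]
inner [[551.  51.  20.]
 [470.  41.  20.]
 [570. -24.  20.]
 [459. -30.  20.]]
tumbler top,dish,ink,stamp [array([535., 207., 109.]), array([382., 354.,  30.]), array([ 589., -388.,   64.]), array([ 450., -414.,   60.])]
```

View pics/crop.png

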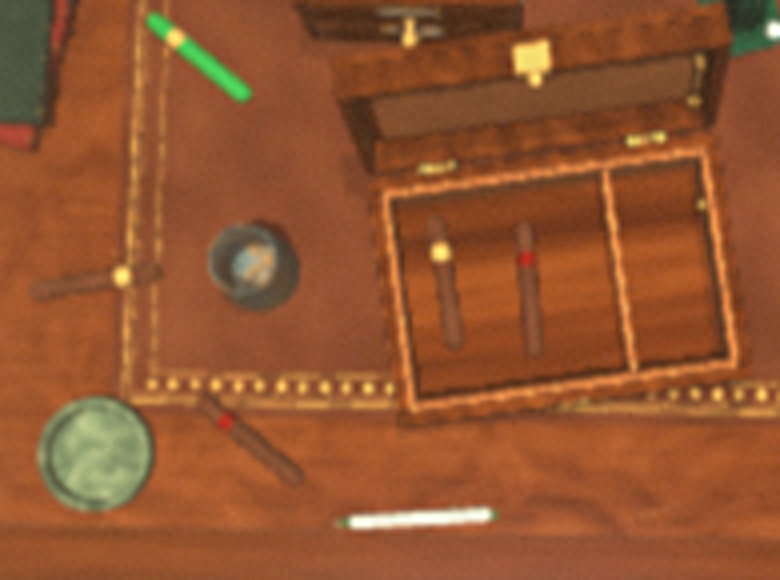

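```bash
cat >> h.py <<'E'
def plan(target,yaw,top=None):
    """print turn (units) to bring tool y to world direction yaw (mod pi), and shift in the tool axes after that turn"""
    s=sense();R=np.array(s['ee_rot']);p=np.array(s['position'])
    cur=np.arctan2(R[1,1],R[0,1]); d=(yaw-cur+np.pi/2)%np.pi-np.pi/2
    R2=cv2.Rodrigues(np.array([0,0,d]))[0]@R
    sh=R2.T@(np.array(target,float)-p)
    print('pos',p.round(1),'j6',round(s['joints'][5],2),'turn units(tool z)',round(-np.degrees(d)/8,2),'shift units',(sh/30).round(2),'mm',sh.round(1))
E
python3 - <<'E'
from h import *
import pickle
f=pickle.load(open('f0.pkl','rb'))['top']
cr=lambda u:np.array(u,float)/4+[130,140]-.4
for n,e in(('A',[[32,291],[161,270]]),('B',[[200,396],[301,480]]),('C2',[[434,220],[457,347]]),('C3',[[524,224],[536,354]]),('green',[[150,17],[247,97]])):
    p=px2w(f,cr(e),8.5 if n[0]!='C' else 20.5)[:,:2];d=p[0]-p[1];print(n,p.mean(0).round(1),np.hypot(*d).round(1),'yaw',np.arctan2(d[1],d[0]).round(3))
# box fit
from scipy.optimize import least_squares
uv=cr([[385,192],[410,408],[738,364],[706,150]])
def mod(q):
    x,y,a,m=q;c,s=np.cos(a),np.sin(a)
    L=np.array([[106-m,150-m,83],[-106+m,150-m,91],[-106+m,-150+m,91],[106-m,-150+m,83]])
    return np.c_[x+c*L[:,0]-s*L[:,1],y+s*L[:,0]+c*L[:,1],L[:,2]]
r=least_squares(lambda q:(w2px(f,mod(q))-uv).ravel(),[515,-50,.1,8]);print(r.x.round(3),r.fun.round(2))
plan([535,358,150],np.arctan2(10,-98)+np.pi/2)
# wrist cam
g=snap('wrist');R=cv2.Rodrigues(np.array(g['rvec'],float))[0];s=sense();print('wristcam in tool',np.array(s['ee_rot']).T@(-R.T@np.array(g['tvec']).ravel()-s['position']),g['fx'])
E
```

```text
A [536.7 358.8] 116.6 yaw 1.705
B [394.1 222.7] 116.3 yaw 0.863
C2 [524.6  47.7] 114.0 yaw 0.157
C3 [517.7 -26.4] 115.0 yaw 0.065
green [736.7 266.8] 116.1 yaw 0.854
[ 5.20041e+02 -5.23310e+01  1.04000e-01  1.27710e+01] [ 0.11 -0.24  0.39  0.1  -0.22  0.39 -0.28 -0.26]
pos [138.6 608.9 238.6] j6 -0.26 turn units(tool z) -0.88 shift units [13.99  6.97  2.97] mm [419.8 209.2  89. ]
wristcam in tool [  76.12910966   -0.21613107 -145.13940995] 269.920548512464
```

Request:
drive_tool:
  deltas:
    - [[0,0,0],-0.88]
    - [[0.5,0.25,0.1],0]
    - [[1,0.5,0.2],0]
    - [[1,0.5,0.2],0]
    - [[1,0.5,0.2],0]
    - [[1,0.5,0.2],0]
    - [[1,0.5,0.2],0]
    - [[1,0.5,0.2],0]
    - [[1,0.5,0.2],0]
    - [[1,0.5,0.2],0]
    - [[1,0.5,0.2],0]
    - [[1,0.5,0.2],0]
    - [[1,0.5,0.2],0]
    - [[1,0.5,0.2],0]
    - [[1,0.5,0.2],0]
    - [[0.5,0.22,0.2],0]
    - [[0,0,0],0]
    - [[0,0,0],0]
  jaw: 0.4

```text
clock: 1.95
position: [535.3, 358.5, 152.1]
ee_rot: [[0.995, -0.102, -0.001], [-0.102, -0.995, -0.001], [-0.001, 0.001, -1.0]]
ft_force: [-0.0, 0.3, -0.7]
opening: 61.0
grasp_force: 0.0
```

Run:
```python
from h import *
g=snap('wrist');im=g['img'][:,:,::-1].copy()
for P in([536.7,358.8,8.5],[536.7+59*np.cos(1.705),358.8+59*np.sin(1.705),8.5],[536.7-59*np.cos(1.705),358.8-59*np.sin(1.705),8.5]):
    u=w2px(g,P)[0];print(u.round());cv2.circle(im,tuple(int(v) for v in u),3,(255,255,0),1)
cv2.imwrite('pics/w1.png',im);plan([536.7,358.8,21],1.705+np.pi/2)
```

```text
[254. 187.]
[203. 199.]
[306. 174.]
pos [535.  359.2 152.5] j6 0.63 turn units(tool z) 9.56 shift units [ 0.02 -0.05  4.38] mm [  0.6  -1.6 131.5]
```

View pics/w1.png

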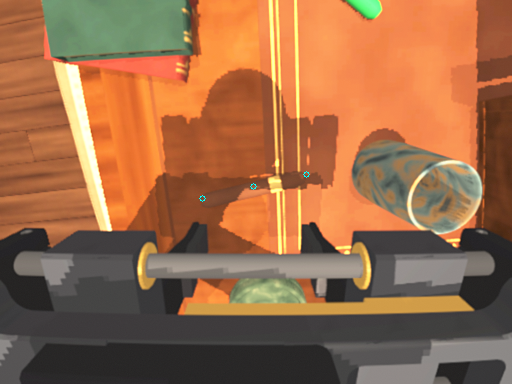

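The wrist view shows cigar_A from (203,200) to (309,176), its gold band at (277,184); the projected points lie on it. Turning and descending.

Request:
drive_tool:
  deltas:
    - [[0,0,0],1]
    - [[0,0,0],1]
    - [[0,0,0],1]
    - [[0,0,0],1]
    - [[0,0,0],1]
    - [[0,0,0],1]
    - [[0,0,0],1]
    - [[0,0,0],1]
    - [[0,0,0],1]
    - [[0,0,0],0.56]
    - [[0,0,0.9],0]
    - [[0,0,0.9],0]
    - [[0,0,0.8],0]
    - [[0,0,0.8],0]
    - [[0,0,0.5],0]
    - [[0,0,0.4],0]
    - [[0,0,0],0]
    - [[0,0,0],0]

```text
clock: 3.8
position: [535.8, 359.7, 24.3]
ee_rot: [[0.135, -0.991, 0.001], [-0.991, -0.135, 0.001], [-0.001, -0.001, -1.0]]
ft_force: [0.4, 0.4, 0.6]
opening: 60.6
grasp_force: 0.0
```

Run:
```python
from h import *
plan([536.7,358.8,21],1.705+np.pi/2)
```

```text
pos [535.8 359.7  24.3] j6 -0.71 turn units(tool z) 0.01 shift units [ 0.03 -0.03  0.11] mm [ 1.  -0.8  3.3]
```

Request:
drive_tool:
  deltas:
    - [[0,0,0.08],0]
    - [[0,0,0],0]
    - [[0,0,0],0]
    - [[0,0,0],0]
    - [[0,0,0],0]
    - [[0,0,0],0]
    - [[0,0,0],0]
    - [[0,0,0],0]
    - [[0,0,0],0]
    - [[0,0,0],0]
  jaw: -1
  squeeze: 12

```text
clock: 4.8
position: [535.5, 359.0, 21.2]
ee_rot: [[0.135, -0.991, 0.0], [-0.991, -0.135, -0.0], [0.0, -0.0, -1.0]]
ft_force: [-0.7, -1.0, 0.1]
opening: 17.0
grasp_force: 12.0
```

Request:
drive_tool:
  deltas:
    - [[0,0,-0.4],0]
    - [[0,0,-0.8],0]
    - [[0,0,-0.9],0]
    - [[0,0,-0.9],0]
    - [[0,0,-0.9],0]
    - [[0,0,-0.9],0]
    - [[0,0,-0.9],0]
    - [[0,0,-0.4],0]
    - [[0,0,0],0]

```text
clock: 5.7
position: [536.1, 359.7, 206.7]
ee_rot: [[0.135, -0.991, 0.003], [-0.991, -0.135, 0.004], [-0.003, -0.004, -1.0]]
ft_force: [0.6, 0.9, 0.7]
opening: 16.7
grasp_force: 12.0
```

Run:
```python
from h import *
# box frame target -> world
def b2w(x,y,z,b=(520,-52.3,.104)): c,s=np.cos(b[2]),np.sin(b[2]);return [b[0]+c*x-s*y,b[1]+s*x+c*y,z]
c,s=np.cos(.104),np.sin(.104)
for n,p in(('C2',(524.6,47.7)),('C3',(517.7,-26.4))):
    d=np.array(p)-[520,-52.3];print(n,(c*d[0]+s*d[1]).round(1),(-s*d[0]+c*d[1]).round(1))
plan([519,10,220],.104+np.pi/2)
```

```text
C2 15.0 99.0
C3 0.4 26.0
pos [536.1 359.7 206.7] j6 -0.71 turn units(tool z) -11.03 shift units [-1.78 11.53 -0.48] mm [-53.4 346.  -14.4]
```

Request:
drive_tool:
  deltas:
    - [[0,0,0],-1]
    - [[0,0,0],-1]
    - [[0,0,0],-1]
    - [[0,0,0],-1]
    - [[0,0,0],-1]
    - [[0,0,0],-1]
    - [[0,0,0],-1]
    - [[0,0,0],-1]
    - [[0,0,0],-1]
    - [[0,0,0],-1]
    - [[0,0,0],-1]
    - [[0,0,0],0]

```text
clock: 6.9
position: [534.7, 358.5, 202.1]
ee_rot: [[0.995, 0.1, -0.003], [0.099, -0.995, -0.002], [-0.003, 0.002, -1.0]]
ft_force: [-0.4, 0.6, -0.4]
opening: 16.5
grasp_force: 12.0
```

Run:
```python
from h import *
plan([521.5,-66.2,150],.104+np.pi/2)
```

```text
pos [534.7 358.5 202.1] j6 0.83 turn units(tool z) -0.03 shift units [-1.9  14.03  1.77] mm [-57.1 420.9  53.1]
```

Request:
drive_tool:
  deltas:
    - [[-0.05,0.5,0],0]
    - [[-0.13,1,0],0]
    - [[-0.14,1,0],0]
    - [[-0.14,1,0],0]
    - [[-0.14,1,0],0]
    - [[-0.14,1,0],0]
    - [[-0.14,1,0],0]
    - [[-0.14,1,0],0]
    - [[-0.14,1,0],0]
    - [[-0.14,1,0],0]
    - [[-0.13,1,0],0]
    - [[-0.13,1,0],0]
    - [[-0.13,1,0],0]
    - [[-0.13,1,0],0]
    - [[-0.05,0.53,0],0]
    - [[0,0,0.8],0]
    - [[0,0,0.8],0]
    - [[0,0,0.17],0]
    - [[0,0,0],0]
    - [[0,0,0],0]

```text
clock: 8.9
position: [522.2, -65.4, 151.9]
ee_rot: [[0.995, 0.1, 0.001], [0.1, -0.995, -0.0], [0.001, 0.0, -1.0]]
ft_force: [-0.6, -0.5, -0.3]
opening: 16.6
grasp_force: 12.0
```

Run:
```python
from h import *
def b2w(x,y,z,b=(520,-52.3,.104)): c,s=np.cos(b[2]),np.sin(b[2]);return [b[0]+c*x-s*y,b[1]+s*x+c*y,z]
g=snap('wrist');im=cv2.resize(g['img'][:,:,::-1],(800,600))
for P in[b2w(x,y,91 if x<0 else 83) for x in(-90,88) for y in(-134,134)]+[b2w(0,-50,65),b2w(0,26,29),b2w(15,99,29),b2w(-90,-50,65),b2w(88,-50,65)]:
    u=w2px(g,P)[0]*1.5625;cv2.circle(im,tuple(int(v) for v in u),4,(255,255,0),1)
cv2.imwrite('pics/w2.png',im);plan(b2w(0,-14,34),.104+np.pi/2)
```

```text
pos [522.4 -65.3 152.2] j6 1.49 turn units(tool z) -0.03 shift units [-0.04  0.03  3.94] mm [ -1.3   0.8 118.2]
```

View pics/w2.png

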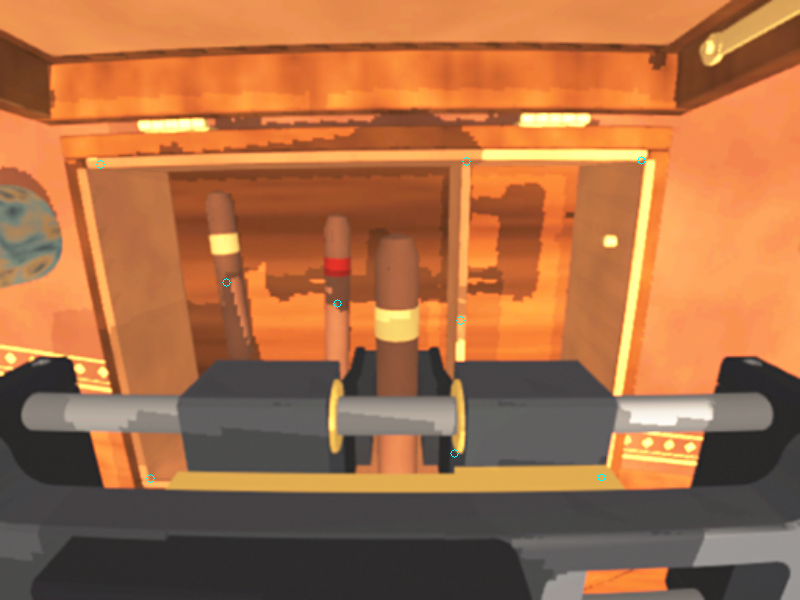

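The wrist view shows the held cigar (gold band at (397,325)) between partition (460,250) and the red-banded cigar (337,290), with the yellow-banded one at (225,280); rim markers agree to a few mm. Lowering into the gap, then sweeping +y (tool −y) to move the red-banded one aside.

Request:
drive_tool:
  deltas:
    - [[-0.04,0,0.5],0]
    - [[0,0,0.8],0]
    - [[0,0,0.8],0]
    - [[0,0,0.8],0]
    - [[0,0,0.5],0]
    - [[0,0,0.3],0]
    - [[0,0,0.2],0]
    - [[0,0,0],0]
    - [[0,0,0],0]

```text
clock: 9.85
position: [521.3, -65.4, 34.9]
ee_rot: [[0.995, 0.1, 0.002], [0.1, -0.995, 0.0], [0.002, 0.0, -1.0]]
ft_force: [0.2, 0.1, -0.1]
opening: 16.1
grasp_force: 12.0
```

Request:
drive_tool:
  deltas:
    - [[0,-0.2,0],0]
    - [[0,-0.2,0],0]
    - [[0,-0.2,0],0]
    - [[0,-0.2,0],0]
    - [[0,-0.2,0],0]
    - [[0,-0.2,0],0]
    - [[0,-0.15,0],0]
    - [[0,0,0.03],0]
    - [[0,0,0],0]

```text
clock: 10.75
position: [516.6, -25.0, 33.1]
ee_rot: [[0.995, 0.1, 0.0], [0.1, -0.995, 0.0], [0.0, -0.0, -1.0]]
ft_force: [-0.2, -0.3, 0.0]
opening: 16.5
grasp_force: 12.0
```

Request:
drive_tool:
  deltas:
    - [[0,0,0],0]
    - [[0,0,0],0]
    - [[0,0,0],0]
    - [[0,0,0],0]
    - [[0,0,0],0]
  jaw: -0.4

```text
clock: 11.25
position: [516.5, -25.3, 33.1]
ee_rot: [[0.995, 0.1, -0.0], [0.1, -0.995, -0.0], [-0.0, 0.0, -1.0]]
ft_force: [0.4, -0.1, -0.7]
opening: 25.8
grasp_force: 0.0
```

Request:
drive_tool:
  deltas:
    - [[0,0,-0.3],0]
    - [[0,0,-0.5],0]
    - [[0,0,-0.9],0]
    - [[0,0,-0.9],0]
    - [[0,0,-0.9],0]
    - [[0,0,-0.9],0]
    - [[0,0,-0.9],0]
    - [[0,0,-0.9],0]
    - [[0,0,0],0]

```text
clock: 12.15
position: [518.7, -25.0, 224.1]
ee_rot: [[0.995, 0.101, 0.01], [0.101, -0.995, 0.001], [0.01, -0.0, -1.0]]
ft_force: [0.1, 0.4, 0.3]
opening: 26.4
grasp_force: 0.0
```

Run:
```python
from h import *
g=snap('wrist');cv2.imwrite('pics/w3.png',g['img'][:,:,::-1])
plan([394.1,222.7,200],.863+np.pi/2)
```

```text
pos [517.4 -25.  221.8] j6 1.41 turn units(tool z) -5.46 shift units [ 3.6  -8.49  0.75] mm [ 107.9 -254.7   22.5]
```

View pics/w3.png

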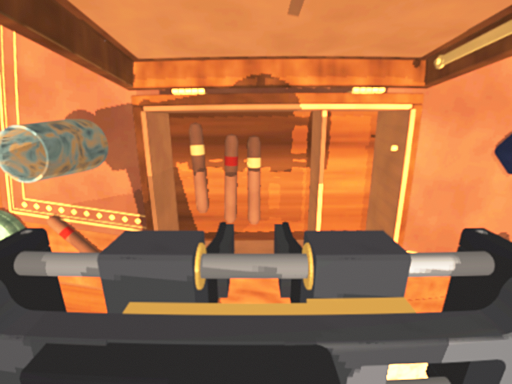

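The picture shows three cigars side by side flat on the floor at (199,168), (231,178), (255,180), leaving free space up to the partition at (320,165). Now the second stray.

Request:
drive_tool:
  deltas:
    - [[-0.2,-0.5,0],0]
    - [[-0.38,-1,0],0]
    - [[-0.38,-1,0],0]
    - [[-0.38,-1,0],0]
    - [[-0.38,-1,0],0]
    - [[-0.38,-1,0],0]
    - [[-0.38,-1,0],0]
    - [[-0.37,-1,0],-1]
    - [[-0.2,-0.5,0],-1]
    - [[0,0,0],-1]
    - [[0,0,0],-1]
    - [[0,0,0],-1]
    - [[0,0,0.4],-0.46]
    - [[0,0,0.8],0]
    - [[0,0,0.8],0]
    - [[0,0,0],0]
    - [[0,0,0],0]
  jaw: 0.4

```text
clock: 13.9
position: [399.4, 203.0, 159.0]
ee_rot: [[0.65, 0.76, -0.001], [0.76, -0.65, -0.002], [-0.002, 0.0, -1.0]]
ft_force: [-0.6, -0.3, 0.4]
opening: 61.1
grasp_force: 0.0
```

Run:
```python
from h import *
plan([394.1,222.7,21],.863+np.pi/2)
```

```text
pos [399.4 203.  159. ] j6 1.6 turn units(tool z) -0.0 shift units [ 0.39 -0.56  4.6 ] mm [ 11.8 -16.9 138. ]
```

Request:
drive_tool:
  deltas:
    - [[0.39,-0.56,0.3],0]
    - [[0,0,0.8],0]
    - [[0,0,0.9],0]
    - [[0,0,0.9],0]
    - [[0,0,0.8],0]
    - [[0,0,0.5],0]
    - [[0,0,0.25],0]
    - [[0,0,0],0]
    - [[0,0,0],0]

```text
clock: 14.8
position: [395.1, 223.9, 26.6]
ee_rot: [[0.65, 0.76, 0.002], [0.76, -0.65, 0.002], [0.002, 0.0, -1.0]]
ft_force: [1.0, 0.2, 0.1]
opening: 61.0
grasp_force: 0.0
```

Request:
drive_tool:
  deltas:
    - [[0,0,0.1],0]
    - [[0,0,0],0]
    - [[0,0,0],0]
    - [[0,0,0],0]
    - [[0,0,0],0]
    - [[0,0,0],0]
    - [[0,0,0],0]
    - [[0,0,0],0]
    - [[0,0,0],0]
    - [[0,0,0],0]
  jaw: -1
  squeeze: 12

```text
clock: 15.8
position: [394.4, 223.1, 22.7]
ee_rot: [[0.651, 0.759, 0.0], [0.759, -0.651, 0.0], [0.0, 0.0, -1.0]]
ft_force: [0.5, -0.1, 0.9]
opening: 16.5
grasp_force: 12.0
```

Request:
drive_tool:
  deltas:
    - [[0,0,-0.4],0]
    - [[0,0,-0.8],0]
    - [[0,0,-0.9],0]
    - [[0,0,-0.9],0]
    - [[0,0,-0.9],0]
    - [[0,0,-0.9],0]
    - [[0,0,-0.9],0]
    - [[0,0,-0.4],0]
    - [[0,0,0],1]
    - [[0,0,0],1]
    - [[0,0,0],1]
    - [[0,0,0],1]
    - [[0,0,0],1]
    - [[0,0,0],0.46]
    - [[0,0,0],0]
    - [[0,0,0],0]

```text
clock: 17.4
position: [394.3, 223.0, 205.5]
ee_rot: [[0.995, 0.101, -0.0], [0.101, -0.995, -0.0], [-0.0, 0.0, -1.0]]
ft_force: [0.7, -0.3, -0.1]
opening: 16.5
grasp_force: 12.0
```

Run:
```python
from h import *
def b2w(x,y,z,b=(520,-52.3,.104)): c,s=np.cos(b[2]),np.sin(b[2]);return [b[0]+c*x-s*y,b[1]+s*x+c*y,z]
plan(b2w(0,-16,150),.104+np.pi/2)
```

```text
pos [394.3 223.  205.5] j6 0.8 turn units(tool z) -0.02 shift units [ 3.22 10.1   1.85] mm [ 96.5 302.9  55.5]
```

Request:
drive_tool:
  deltas:
    - [[0.2,0.5,0],0]
    - [[0.32,1,0],0]
    - [[0.32,1,0],0]
    - [[0.32,1,0],0]
    - [[0.32,1,0],0]
    - [[0.32,1,0],0]
    - [[0.32,1,0],0]
    - [[0.32,1,0],0]
    - [[0.32,1,0],0]
    - [[0.32,1,0],0]
    - [[0.14,0.55,0.3],0]
    - [[0,0,0.8],0]
    - [[0,0,0.75],0]
    - [[0,0,0],0]
    - [[0,0,0],0]

```text
clock: 18.9
position: [520.9, -67.3, 150.4]
ee_rot: [[0.995, 0.101, -0.0], [0.101, -0.995, -0.001], [-0.0, 0.001, -1.0]]
ft_force: [1.0, -0.2, 0.2]
opening: 16.5
grasp_force: 12.0
```

Run:
```python
from h import *
def b2w(x,y,z,b=(520,-52.3,.104)): c,s=np.cos(b[2]),np.sin(b[2]);return [b[0]+c*x-s*y,b[1]+s*x+c*y,z]
g=snap('wrist');cv2.imwrite('pics/w4.png',g['img'][:,:,::-1])
plan(b2w(0,-15,36),.104+np.pi/2)
```

```text
pos [521.4 -67.1 151.1] j6 1.49 turn units(tool z) -0.02 shift units [-0.    0.    3.84] mm [ -0.    0.  115.1]
```

View pics/w4.png

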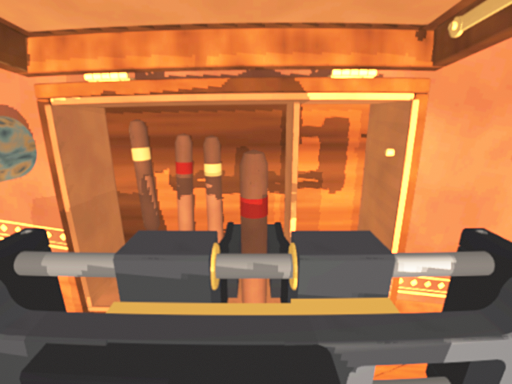

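The held red-banded cigar (255,210) is above the free gap between the gold-banded one at (213,185) and the partition (290,170). Lowering and releasing.

Request:
drive_tool:
  deltas:
    - [[0,0,0.5],0]
    - [[0,0,0.8],0]
    - [[0,0,0.8],0]
    - [[0,0,0.8],0]
    - [[0,0,0.5],0]
    - [[0,0,0.3],0]
    - [[0,0,0.15],0]
    - [[0,0,0],0]
    - [[0,0,0],0]
    - [[0,0,0],0]

```text
clock: 19.95
position: [521.2, -67.1, 35.5]
ee_rot: [[0.995, 0.1, 0.002], [0.1, -0.995, 0.0], [0.002, -0.0, -1.0]]
ft_force: [0.6, 0.2, -0.2]
opening: 16.5
grasp_force: 12.0
```

Request:
drive_tool:
  deltas:
    - [[0,0,0],0]
    - [[0,0,0],0]
    - [[0,0,0],0]
    - [[0,0,0],0]
    - [[0,0,0],0]
  jaw: -0.4

```text
clock: 20.45
position: [520.6, -67.2, 34.7]
ee_rot: [[0.995, 0.1, -0.0], [0.1, -0.995, -0.0], [-0.0, 0.0, -1.0]]
ft_force: [0.2, -0.0, -0.8]
opening: 25.7
grasp_force: 0.0
```

Request:
drive_tool:
  deltas:
    - [[0,0,-0.3],0]
    - [[0,0,-0.5],0]
    - [[0,0,-0.9],0]
    - [[0,0,-0.9],0]
    - [[0,0,-0.9],0]
    - [[0,0,-0.9],0]
    - [[0,0,-0.9],0]
    - [[0,0,-0.9],0]
    - [[-0.9,0,-0.6],0]
    - [[-0.9,0,0],0]
    - [[-0.9,0,0],0]
    - [[0,0,0],0]

```text
clock: 21.65
position: [436.9, -75.7, 239.6]
ee_rot: [[0.995, 0.1, 0.0], [0.1, -0.995, 0.001], [0.0, -0.001, -1.0]]
ft_force: [0.6, 0.1, 0.2]
opening: 26.1
grasp_force: 0.0
```

Run:
```python
from h import *
g=snap('wrist');f=snap('scene');t=snap('top')
import pickle;pickle.dump((g,f,t),open('f1.pkl','wb'))
a=g['img'][:,:,::-1]
b=cv2.resize(f['img'][130:330,150:320,::-1],(340,400))[:384]
cv2.imwrite('pics/w5.png',np.hstack([a[:, :440],b]))
```

```text
(no output)
```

View pics/w5.png

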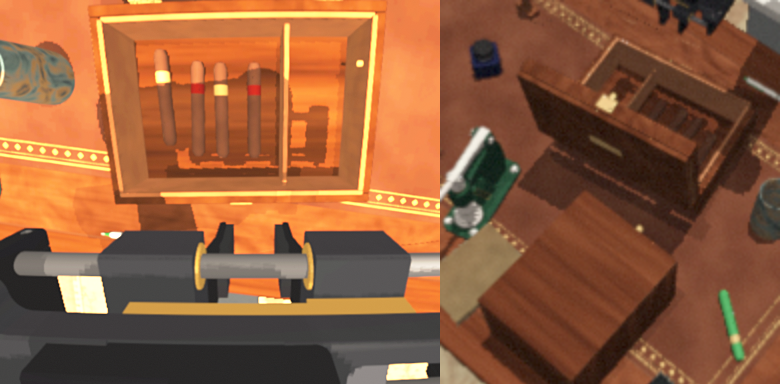

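All four cigars lie side by side flat on the floor of the wide section (left panel (165,95), (198,108), (221,110), (254,110)). Now the lid: I measure its angle and the cabinet behind it.

Run:
```python
from h import *
import pickle
from scipy.optimize import least_squares
fs=pickle.load(open('f0.pkl','rb'));T,S=fs['top'],fs['scene'];k=1.5625
def tri(a,b):
    r=least_squares(lambda P:np.r_[w2px(T,P)[0]-np.array(a)/k,w2px(S,P)[0]-np.array(b)/k],[650,0,200]);return r.x.round(),r.fun.round(1)
for n,a,b in(('cab+y',(318,222),(418,405)),('cab-y',(407,222),(345,355)),('lid+y',(333,240),(430,328)),('lid-y',(485,224),(298,259))):print(n,*tri(a,b))
c,s=np.cos(.104),np.sin(.104)
for th in(1.3,1.5,1.57,1.745):
    out=[]
    for y in(150,-150):
        dx,dz=-212,35; x=106+dx*np.cos(th)+dz*np.sin(th); z=86-dx*np.sin(th)+dz*np.cos(th)
        P=[520+c*x-s*y,-52+s*x+c*y,z]; out+=[w2px(T,P)[0]*k,w2px(S,P)[0]*k,np.array(P)]
    print(th,[o.round().tolist() for o in out])
g,f,t=pickle.load(open('f1.pkl','rb'))
print('rim strip check',[w2px(g,[520+c*x-s*y,-52.3+s*x+c*y,z])[0].round().tolist() for x,y,z in((-90,134,91),(-90,-134,91),(88,134,83),(88,-134,83),(-90,-50,65))])
```

```text
cab+y [745. 161. 139.] [ 0.3 -0.2  0.3  0. ]
cab-y [743. -29. 126.] [ 0.1 -0.1  0.1  0. ]
lid+y [668. 118. 293.] [-1.6  1.  -1.8 -0.2]
lid-y [ 694. -179.  285.] [-0.6  0.4 -0.7 -0.1]
1.3 [[337.0, 282.0], [447.0, 293.0], [587.0, 106.0, 300.0], [494.0, 262.0], [316.0, 226.0], [618.0, -193.0, 300.0]]
1.5 [[334.0, 260.0], [436.0, 310.0], [630.0, 110.0, 300.0], [490.0, 240.0], [304.0, 241.0], [661.0, -188.0, 300.0]]
1.57 [[334.0, 253.0], [432.0, 316.0], [644.0, 112.0, 298.0], [489.0, 232.0], [299.0, 247.0], [676.0, -187.0, 298.0]]
1.745 [[332.0, 235.0], [422.0, 333.0], [681.0, 116.0, 289.0], [486.0, 215.0], [289.0, 263.0], [712.0, -183.0, 289.0]]
rim strip check [[124.0, 192.0], [359.0, 191.0], [107.0, 21.0], [372.0, 18.0], [283.0, 185.0]]
```

Request:
drive_tool:
  deltas:
    - [[0,0.25,-0.9],0]
    - [[0,0.25,-0.9],0]
    - [[0,0.25,-0.9],0]
    - [[0,0.25,-0.9],0]
    - [[0,0,-0.4],0]
    - [[0.5,0,0],0]
    - [[0.9,0,0],0]
    - [[0.9,0,0],0]
    - [[0.9,0,0],0]
    - [[0.9,0,0],0]
    - [[0.9,0,0],0]
    - [[0.9,0,0],0]
    - [[0.9,0,0],0]
    - [[0.9,0,0],0]
    - [[0.9,0,0],0]
    - [[0.9,0,0],0]
    - [[0.2,0,0],0]
    - [[0,0,0],0]
    - [[0,0,0],0]
  jaw: -1

```text
clock: 23.7
position: [732.3, -75.8, 357.4]
ee_rot: [[0.995, 0.1, -0.002], [0.1, -0.995, -0.0], [-0.002, -0.0, -1.0]]
ft_force: [0.0, 0.3, 1.3]
opening: 0.5
grasp_force: 0.0
```

```bash
cat >> h.py <<'E'
def boxpos():
    s=sense();p=np.array(s['position']);c,n=np.cos(.104),np.sin(.104);d=p[:2]-[520,-52.3]
    return np.array([c*d[0]+n*d[1],-n*d[0]+c*d[1],p[2]])
E
python3 - <<'E'
from h import *
print(boxpos().round(1),np.array(sense()['ee_rot']).round(3).tolist(),np.array(sense()['joints']).round(2))
D=190
for th in np.arange(1.7,-.01,-.1):
    print(th.round(2),'tcp box x,z',(106-D*np.cos(th)+35*np.sin(th)+9.5).round(1),(86+D*np.sin(th)+35*np.cos(th)+17).round(1))
E
```

```text
[208.8 -45.4 357.4] [[0.995, 0.1, -0.002], [0.1, -0.995, -0.0], [-0.002, -0.0, -1.0]] [ 0.12  0.55  0.57 -0.   -1.59  1.56]
1.7 tcp box x,z 174.7 286.9
1.6 tcp box x,z 156.0 291.9
1.5 tcp box x,z 137.0 295.0
1.4 tcp box x,z 117.7 296.2
1.3 tcp box x,z 98.4 295.4
1.2 tcp box x,z 79.3 292.8
1.1 tcp box x,z 60.5 288.2
1.0 tcp box x,z 42.3 281.8
0.9 tcp box x,z 24.8 273.6
0.8 tcp box x,z 8.2 263.7
0.7 tcp box x,z -7.3 252.2
0.6 tcp box x,z -21.6 239.2
0.5 tcp box x,z -34.5 224.8
0.4 tcp box x,z -45.9 209.2
0.3 tcp box x,z -55.7 192.6
0.2 tcp box x,z -63.8 175.0
0.1 tcp box x,z -70.1 156.8
-0.0 tcp box x,z -74.5 138.0
```

Request:
drive_tool:
  deltas:
    - [[0,0,0.5],0]
    - [[0,0,0.8],0]
    - [[0,0,0.8],0]
    - [[0,0,0.5],0]
    - [[0,0,0],0]
    - [[-0.3,0,0],0]
    - [[-0.4,0,0],0]
    - [[-0.5,0,0],0]
    - [[-0.5,0,0],0]
    - [[-0.5,0,0],0]
    - [[-0.5,0,0],0]
    - [[-0.5,0,0],0]
    - [[-0.3,0,0],0]
    - [[-0.2,0,0],0]
    - [[0,0,0],0]

```text
clock: 25.2
position: [621.9, -87.3, 282.3]
ee_rot: [[0.995, 0.1, 0.003], [0.1, -0.995, 0.0], [0.003, 0.0, -1.0]]
ft_force: [1.2, -0.3, 1.9]
opening: 0.7
grasp_force: 1.0
```

Run:
```python
from h import *
from scipy.optimize import brentq
p=boxpos();x,z=p[0]-9.5-106,p[2]-17-86
th=brentq(lambda t:x*np.sin(t)+z*np.cos(t)-35,.1,1.75);print(p.round(1),'theta',th,'d',(-x*np.cos(th)+z*np.sin(th)).round(1),np.round(sense()['ft_force'],1))
f=snap('scene');cv2.imwrite('pics/s6.png',cv2.resize(f['img'][60:320,120:420,::-1],(600,520)))
```

```text
[ 97.7 -45.4 282.3] theta 1.2764702337499227 d 176.7 [ 1.2 -0.3  1.9]
```

View pics/s6.png

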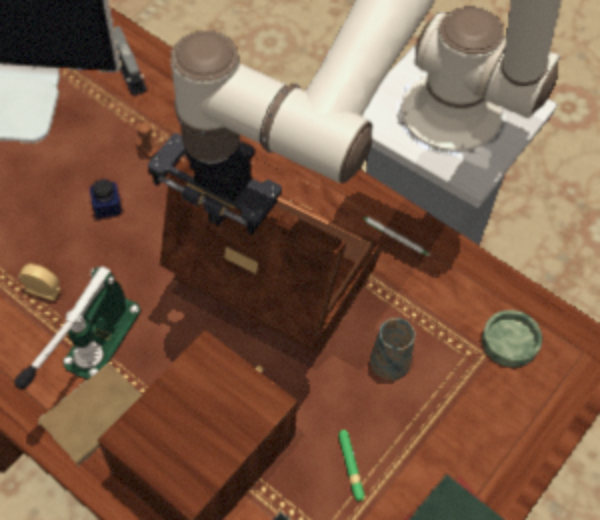

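The lid is being pushed over (about 1.28 rad; gripper behind it at (225,190)), the other things undisturbed. Following the arc.

Request:
drive_tool:
  deltas:
    - [[-0.52,0,0.1],0]
    - [[-0.52,0,0.1],0]
    - [[-0.37,0,0.15],0]
    - [[-0.37,0,0.15],0]
    - [[-0.37,0,0.15],0]
    - [[-0.34,0,0.22],0]
    - [[-0.34,0,0.22],0]
    - [[-0.34,0,0.22],0]
    - [[-0.28,0,0.28],0]
    - [[-0.28,0,0.28],0]
    - [[-0.28,0,0.28],0]
    - [[-0.23,0,0.33],0]
    - [[-0.23,0,0.33],0]
    - [[-0.23,0,0.33],0]
    - [[-0.13,0,0.27],0]
    - [[-0.13,0,0.27],0]
    - [[0,0,0],0]
    - [[0,0,0],0]

```text
clock: 27.05
position: [473.9, -102.1, 170.0]
ee_rot: [[0.995, 0.1, -0.001], [0.1, -0.995, -0.0], [-0.001, 0.0, -1.0]]
ft_force: [-0.7, -0.0, 1.3]
opening: 0.9
grasp_force: 0.0
```

Run:
```python
from h import *
print(boxpos().round(1))
```

```text
[-51.  -44.7 170. ]
```

Request:
drive_tool:
  deltas:
    - [[-0.05,0,0.17],0]
    - [[-0.05,0,0.17],0]
    - [[-0.05,0,0.17],0]
    - [[-0.05,0,0.17],0]
    - [[0,0,0.17],0]
    - [[0,0,0.17],0]
    - [[0,0,0],0]
    - [[0,0,0],0]

```text
clock: 27.85
position: [468.1, -102.6, 139.4]
ee_rot: [[0.995, 0.1, -0.0], [0.1, -0.995, 0.0], [-0.0, -0.0, -1.0]]
ft_force: [-0.1, 0.5, -0.0]
opening: 0.2
grasp_force: 0.0
```

Request:
drive_tool:
  deltas:
    - [[0,0,0.07],0]
    - [[0,0,0.07],0]
    - [[0,0,0],0]
    - [[0,0,0],0]

```text
clock: 28.25
position: [468.5, -102.6, 138.3]
ee_rot: [[0.995, 0.101, 0.002], [0.101, -0.995, -0.001], [0.001, 0.001, -1.0]]
ft_force: [-5.6, 2.6, 17.3]
opening: 0.6
grasp_force: 8.7
```

Request:
drive_tool:
  deltas:
    - [[0,0,0.05],0]
    - [[0,0,0.05],0]
    - [[0,0,0],0]
    - [[0,0,0],0]
    - [[0,0,0],0]

```text
clock: 28.75
position: [468.6, -102.6, 138.1]
ee_rot: [[0.995, 0.102, 0.002], [0.102, -0.995, -0.001], [0.002, 0.002, -1.0]]
ft_force: [-13.1, 6.3, 35.0]
opening: 0.6
grasp_force: 17.6
```

Hard stop at z = 138 (tip at 121 mm, the height of the shut lid). Retreating and checking.

Request:
drive_tool:
  deltas:
    - [[0,0,-0.3],0]
    - [[0,0,-0.6],0]
    - [[0,0,-0.9],0]
    - [[-0.3,0,-0.9],0]
    - [[-0.9,0,-0.6],0]
    - [[-0.6,0,0],0]
    - [[0,0,0],0]
    - [[0,0,0],0]
    - [[0,0,0],0]

```text
clock: 29.65
position: [415.0, -108.0, 231.2]
ee_rot: [[0.995, 0.1, -0.0], [0.1, -0.995, -0.0], [-0.0, 0.0, -1.0]]
ft_force: [-1.1, -0.4, -0.6]
opening: 0.7
grasp_force: 0.0
```

Run:
```python
from h import *
f=snap('scene');cv2.imwrite('pics/s7.png',cv2.resize(f['img'][60:320,120:420,::-1],(600,520)));print(sense()['position'],sense()['ft_force'])
```

```text
[ 415.01032952 -107.97355446  231.07017859] [-1.2420725   0.06277999 -0.12367016]
```

View pics/s7.png

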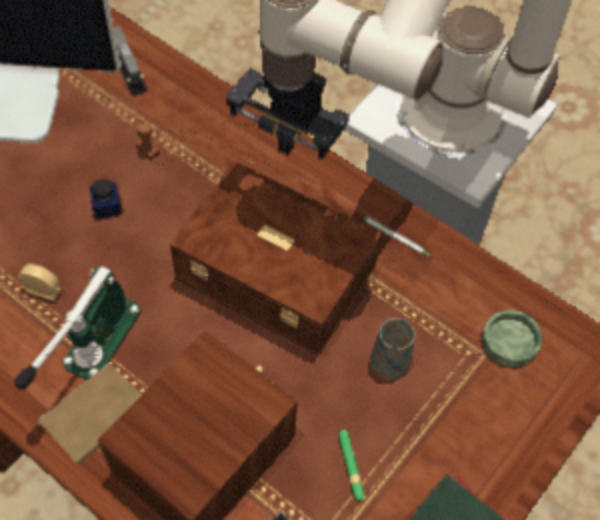

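The box is shut (lid top at (275,240)), with the tumbler, dish, ink bottle and stamp in place and the gripper clear.

```bash
python3 -c "
from cell import *
print(finish_job())"
```

```text
the job is handed in; nothing more can be done
None
```

Both stray cigars now lie flat beside the other two in the wide section, the lid was lowered slowly and is shut, and the job is handed in; the hand-in returned no verdict.

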